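# Close the shielded test box: cover home, quarter-turn stud locked

## Robot

A 6-joint arm with a two-finger parallel gripper is mounted at the origin on a cart in front of the work surface, level with it; the furniture and walls round the work are solid. World frame = base frame: x ahead of the robot, y to its left, z up, the work surface at z = 0. Lengths are in m, angles in degrees, forces in N, time in s.
With the tool pointing down it reaches from about 0.4 to 0.825 m from the base axis. Payload 7 kg.
Tool frame: the origin (TCP) lies between the finger pads; the fingertips stand ctrl.nose_length ahead of it and the grasp point (between the pads) lies 2 mm behind it (ctrl.nose_length is the distance from the TCP to the fingertips, in m); z points along the fingers, y is the line along which they close (so a half turn about z gives the same grasp; the last joint's range is limited). The gripper opens to 88 mm and grips with 3 to 60 N. Pads are 19 mm wide; open, the fingers measure 130 mm over their backs; the gripper's body (78 mm by 193 mm) begins 47 mm behind the grasp point.
Start: joints at [16.507, 20.546, 0.682, 0, -70.136, -16.507], TCP at [0.675, -0, 0.244] pointing down, gripper open.
Joint ranges: [-176.03, 176.03], [-82.01, 121.73], [-58.28, 71.71], [-173.87, 95.51], [-174.79, -0.11], [-173.66, 173.66]. Speed limits (degrees/s): [136.94, 136.94, 172.46, 180, 180, 180].

## Interface

Orientations are given as [roll, pitch, yaw] about the fixed x, y, z axes, in that order (R = Rz(yaw) Ry(pitch) Rx(roll)).
In Python, from plant import ctrl gives the robot as it stands.
- The arm moves only by the tool apply_moves, never from a script. Its argument "commands" is a list of rows, each a list of 3 entries, a list of its own where there are three numbers: the shift along the world's x, y, z in cm, then the turn about the world's z in rad, then the closure, from 0 (fully open) to 1 (shut). In form: [[[x, y, z], turn, jaw], ...]. A call has 1 to 20 rows; each row is the pose to reach, as a shift and turn from the pose commanded when the call began; what a row does not reach only later rows make up. A row lasts 1/12 s, in which the tool goes at most 41.7 mm and 7.16 degrees, less where a joint would pass 70% of its speed; a pose out of reach is approached as far as the arm can. A call with a gripper value outside its range is refused whole. The fingers move at their own pace and stop on an object; the grip force is fixed at half the most. Time passes only in rows, so rows that repeat a pose let the fingers close. It gives the time, the measured TCP pose, the force, the opening and the grip force at its end, in the units of the state.
- ctrl.get_obs(): the state, without advancing time (a new reading comes with each control period).
- ctrl.snapshot(name): name is "scene" or "side" or "wrist"; returns a dict with "img" (420x560x3 uint8, red, green, blue), "fx", "fy", "cx", "cy" (pixels), "dist_coeffs" ([k1, k2, p1, p2, k3] as OpenCV has them; the pictures are not rectified), "T" (4x4, takes a point from camera to world coordinates). Camera axes: x right, y up, looking along -z (the intrinsics and any distortion apply to the point x, -y, -z); pixel columns grow to the right and rows downward; lengths in m; the calibration is good to about 2 mm. A picture is of the moment at which its call begins. There is no depth.
- ctrl.close_job(): hands the job in; it is judged then, once.
Trained networks look in a picture, given as the dict that the camera call returned (one of the last four; its "shot" number tells which), for a name from the list of things; names that differ only in an ending like _2 or _b are one class to them, and where a whole thing is asked for, a point or a joint stands for the part that bears it (a point fixed in the world has none). Each returns a list of dicts, best first, with "score" (0 to 1); they miss things now and then, are a little off and sometimes report something else, mostly with a low value. They report only what shows in the picture. A call takes as long as a camera call. They do not tell look-alikes from the thing itself.
- ctrl.search_frame(picture, target): "at" ([column, row] in pixels, amid what is visible of it).
- ctrl.spot_point(picture, target): "at" ([column, row] in pixels: a listed point, or the origin of a listed thing).
The state is a dict: "clock": time; "joint_pos": joint angles; "qvel": joint speeds; "tau": joint torques, N m; "tool_pos": TCP position; "orientation": TCP orientation; "force": force on the tool from outside, world axes, zero at the start; "moment": the same for the moment, N m; "opening": finger opening in m; "gripper_force": force on a finger pad.
Only numpy, scipy, OpenCV 4.12 (cv2) and the standard library are available. Lean on these libraries where they do the work, as an engineer would, in place of code of your own. Each camera call takes 0.05 s, during which the arm holds its last target. There are 200 camera calls.

## Task

Close the shielded test box for the measurement: pick the loose cover up by the wing of its stud, lay it on the deck between the rails and slide its tongue fully home under the keeper. Then push the sprung stud in until you feel it touch bottom and turn it a quarter turn clockwise until it locks, and let go. Feel your way gently, do not force or hammer anything, and leave the other things on the bench where they are.

Things in the scene. Friction and masses are not known exactly. Their poses are not given: they have to be found in the camera images.
- cover: Loose access cover, grey plate 100 (x) x 70 (y) x 8 mm, about 0.2 kg, flat on the bench at the start. Origin: centre of its underside, z up, x towards its tongue. A captive sprung quarter-turn stud passes through it at x = -30 mm, y = 0, with a collar 22 mm wide and 3 mm high round it on the top face. May be carried by the stud's wing.
- tongue_edge (a point): Middle of the plate edge that bears the tongue, at the underside, 50 mm from the cover's origin along its x. The aluminium tongue is 60 mm wide, 3.5 mm thick, level with the underside, and stands out 10 mm beyond this edge.
- stud_grip (a point): Centre of the top of the stud's black wing grip, on the stud's axis; 55.5 mm above the cover's underside when the stud is out. The wing is a bar 10 mm thick, 34 mm long, 20 mm high, on a round foot 26 mm wide and 3 mm thick whose underside is then 24.5 mm above the plate. Unlocked, its length lies across the cover (along y); locked, along the cover's x.
- stud: The stud itself, one piece: black wing and foot, steel shaft, cross pin. Origin on its axis, level with the cover's underside when the stud is out (its tip then lies 2 mm inside the cover); y along the wing and the pin, z up.
- stud_push (a joint): How far the stud is pushed in, m: 0 = sprung out, 0.0205 at most. Its spring pushes back with 6 N at 0 and 0.2 N more per mm (8 N at 10 mm, 10 N at 20 mm). It goes in only over the receptacle, with the cover fully home; locked, it stays in by 8.3 to 16.3 mm.
- stud_turn (a joint): Turn of the stud, rad, clockwise seen from above: 0 = unlocked, stop at 1.571 = locked. Friction of 0.04 N m holds it where it is left. Its 3.5 mm square cross pin, 22.5 mm long, lies along the wing: it passes the receptacle's slot only near 0, can turn only once pushed past the receptacle's lip, and near the stop, let go, springs back 2 mm into a notch: locked.
- shield_box: Shielded test box, aluminium, 164 (x) x 110 (y) x 46 mm high, fixed on the bench. Origin: centre of its underside; +x to the end with the steel keeper bar, -x end with two gold connectors. Its top is the deck, with a 48 mm square port. Steel guide rails run along x from -50 to +62 mm, 72 mm apart (1 mm clear of the cover each side), 6 mm high, inner edges chamfered 3 mm.
- cover_home (a point): Point on the deck, over the box's origin and 46 mm above the bench, where the cover's origin is when home (same axes as the box): flat on the deck between the rails, tongue under the keeper, plate edge against the keeper. Lay the cover on the deck 12 to 30 mm short of this, then slide it along the box's +x to the stop.
- keeper_edge (a point): Middle of the upper front edge of the steel keeper bar: 50 mm from cover_home along the box's +x and 11 mm above the deck. The bar is 6 mm high; the gap under it, for the tongue, is 5 mm high and 13 mm deep.
- receptacle_mouth (a point): Point on the deck on the axis of the stud's receptacle, 30 mm from cover_home along -x. Its slot, 6.6 mm wide, lies along the box's y. Its height is shimmed differently in every box and cannot be seen: the stud's pin clears the lip after 10.3 to 18.3 mm of push, and the stud strikes a hard floor 1.6 mm deeper (11.9 to 19.9 mm). Feel for the floor.
- loupe: Black eye loupe, 42 mm across, standing behind the box; bystander.
- note_pad: Yellow pad of notes, 70 mm square; bystander.
- adapter_4: Small brass and black coaxial adapter lying on the bench, 38 mm; bystander.
- adapter_7: Silver coaxial adapter standing on end, 35 mm tall; bystander.
- hex_key_1: Black hex key, 74 mm; bystander.
- screwdriver_1: Blue precision screwdriver, 157 mm; bystander.
- screwdriver_2: Black and yellow precision screwdriver, 142 mm; bystander.
- screwdriver_3: Red precision screwdriver, 157 mm; bystander.
- tweezers_1: Tweezers, 125 mm; bystander.
Not all that is in view belongs to the job. Leave any yellow look-alike of the cover alone.

How it is judged:
By the outcome, as a careful person would: the job done as asked, in the order asked, and still so for the second after the job is handed in, with the robot touching nothing.
It also fails if it takes over 48 s, if anything falls off the work surface, if the arm or the gripper's body presses on something with over 40 N, if the wrist force passes 120 N, or if a joint passes its speed limit or range.

## Working session

There is one attempt and no reset: what is moved stays moved. The work goes in short steps, Python scripts to look and compute and a tool call to move; the robot and the scene stay as the last step left them, time stands still between calls to the robot, and variables do not carry over. Pictures are saved under pics/ and viewed, at most 10 in all, crops included, and the job is handed in when it is done.

Besides the shell and the picture viewer there is one more tool, called after ">>>" by a JSON object that holds its "method" and its "body", one argument or row to a line. apply_moves: Moves the arm, as the interface text tells. Its arguments: {"type":"object","properties":{"commands":{"type":"array"}},"required":["commands"]}

```bash
mkdir -p pics; ls; cat > h.py <<'E'
import numpy as np, cv2
from plant import ctrl
def ray(p,uv):
    K=np.array([[p['fx'],0,p['cx']],[0,p['fy'],p['cy']],[0,0,1.]])
    u=cv2.undistortPoints(np.array([[uv]],float),K,np.array(p['dist_coeffs'],float))[0,0]
    T=np.array(p['T']);d=T[:3,:3]@np.array([u[0],-u[1],-1.]);return T[:3,3],d
def at_z(p,uv,z):
    o,d=ray(p,uv);return o+d*(z-o[2])/d[2]
def tri(obs):
    A=np.zeros((3,3));b=np.zeros(3)
    for p,uv in obs:
        o,d=ray(p,uv);d=d/np.linalg.norm(d);M=np.eye(3)-np.outer(d,d);A+=M;b+=M@o
    return np.linalg.solve(A,b)
def proj(p,X):
    T=np.array(p['T']);c=T[:3,:3].T@(np.array(X,float)-T[:3,3]);c=np.array([[c[0],-c[1],-c[2]]])
    K=np.array([[p['fx'],0,p['cx']],[0,p['fy'],p['cy']],[0,0,1.]])
    return cv2.projectPoints(c,np.zeros(3),np.zeros(3),K,np.array(p['dist_coeffs'],float))[0][0,0]
def save(n,img): cv2.imwrite('pics/'+n,np.ascontiguousarray(img[:,:,::-1]))
E
python3 - <<'E'
from h import *
import json
print(ctrl.nose_length, ctrl.get_obs())
Z=dict(cover=0,tongue_edge=0,stud_grip=.0555,shield_box=0,cover_home=.046,keeper_edge=.057,receptacle_mouth=.046)
for n in ["scene","side","wrist"]:
    p=ctrl.snapshot(n); save(n+'0.png',p['img'])
    print(n,np.round(p['T'],3).tolist(),p['fx'])
    for t in Z:
        for r in ctrl.spot_point(p,t)[:3]: print(t,np.round(r['at'],1),round(r['score'],2),np.round(at_z(p,r['at'],Z[t]),4))
E
```

```text
pics
0.017 {'clock': 0.0, 'joint_pos': array([ 1.65085709e+01,  2.05915546e+01,  6.33087400e-01, -2.10658073e-02,
       -7.01334566e+01, -1.65052431e+01]), 'qvel': array([ 0.06698416,  0.02107172, -0.03021132, -0.01055689, -0.01450992,
        0.03168896]), 'tau': array([-8.00930356e-04, -5.82726967e+01,  2.93058443e+01,  6.99745238e+00,
        6.93249181e-03, -2.06530804e-04]), 'tool_pos': array([6.74543792e-01, 2.49493952e-06, 2.42613106e-01]), 'orientation': array([ 1.79906237e+02, -7.13147519e-03, -9.00038410e+01]), 'force': array([-0.24732739,  0.26299344, -0.85338619]), 'moment': array([ 0.02283591, -0.01329298, -0.04046131]), 'gripper_force': 0.0, 'opening': 0.08752651218809185}
scene [[0.814, 0.313, -0.489, -0.018], [-0.58, 0.402, -0.709, -0.869], [-0.025, 0.86, 0.509, 0.696], [0.0, 0.0, 0.0, 1.0]] 439.5804808016453
cover [334.6 285.2] 0.77 [ 0.5453 -0.2866  0.    ]
cover [303.3 255. ] 0.66 [ 0.5599 -0.1498  0.    ]
tongue_edge [357.5 281.4] 0.72 [ 0.5979 -0.3091  0.    ]
tongue_edge [318.2 246.2] 0.65 [ 0.6158 -0.1435  0.    ]
stud_grip [294.  241.9] 0.64 [ 0.5291 -0.1506 
[... 1068 characters left out ...]
 0.057 ]
receptacle_mouth [307.  242.3] 0.96 [0.5047 0.0167 0.046 ]
wrist [[-1.0, 0.0, -0.0, 0.674], [-0.0, -0.966, -0.258, -0.069], [-0.0, -0.258, 0.966, 0.386], [0.0, 0.0, 0.0, 1.0]] 289.115092006832
cover [372.7  74.3] 0.87 [ 0.5607 -0.1403  0.    ]
tongue_edge [332.4  68.1] 0.74 [ 0.6111 -0.147   0.    ]
stud_grip [413.   68.5] 0.9 [ 0.5344 -0.1362  0.0555]
shield_box [384.8 203. ] 0.86 [0.5314 0.0237 0.    ]
cover_home [397.8 215.6] 0.66 [0.5308 0.0286 0.046 ]
cover_home [275.2  11.7] 0.36 [ 0.6803 -0.1924  0.046 ]
keeper_edge [357.  225.5] 0.57 [0.5834 0.0377 0.057 ]
receptacle_mouth [421.3 208.6] 0.77 [0.5026 0.0197 0.046 ]
receptacle_mouth [249.1  68.6] 0.51 [ 0.7089 -0.1371  0.046 ]
```

```bash
python3 - <<'E'
import cv2
a=cv2.imread('pics/scene0.png');b=cv2.imread('pics/side0.png')
cv2.imwrite('pics/crop0.png',cv2.resize(a[180:320,210:400],None,fx=4,fy=4,interpolation=cv2.INTER_CUBIC)[:600])
E
```

```text
(no output)
```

View pics/wrist0.png

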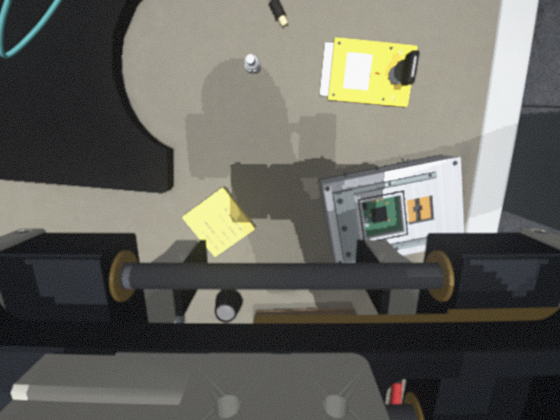

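View pics/crop0.png

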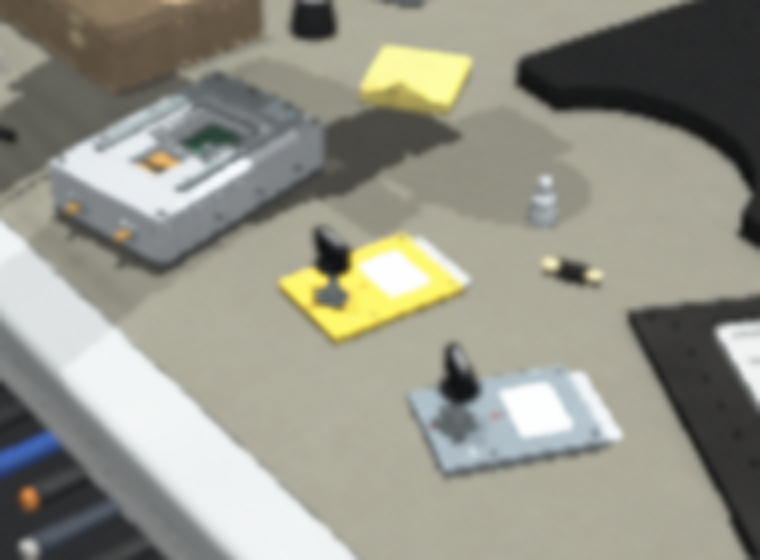

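Two look-alikes: the yellow plate (scene px 303,255; wrist 370,74) and the grey plate (scene px 335,285; crop ~515,415). The grey one fits the "grey plate" description with its white tongue and upright black wing, and the enlarged crop confirms it. The box is at wrist ~(395,210). I'm moving near the grey cover for a closer look.

>>> {"method": "apply_moves", "body": {
  "commands": [
    [[-2, -4, 0], 0, 0],
    [[-5, -9, 0], 0, 0],
    [[-8, -14, 0], 0, 0],
    [[-10, -18, 0], 0, 0],
    [[-11.5, -21, 0], 0, 0],
    [[-12, -22, 0], 0, 0],
    [[-12, -22, 0], 0, 0],
    [[-12, -22, 0], 0, 0],
    [[-12, -22, 0], 0, 0],
    [[-12, -22, 0], 0, 0]
  ]
}}

```text
clock: 2.03
tool_pos: [0.5555, -0.2193, 0.2436]
orientation: [-180.0, 0.0, -90.0]
force: [-0.5, 0.4, 0.2]
opening: 0.0877
gripper_force: 0.0
```

```bash
cat > look.py <<'E'
from h import *
import sys
def look(tag,Z,cams=("wrist",)):
    P={}
    for n in cams:
        p=ctrl.snapshot(n); save(f'{n}_{tag}.png',p['img']); P[n]=p
        for t in Z:
            for r in ctrl.spot_point(p,t)[:2]: print(n,t,np.round(r['at'],1),round(r['score'],2),np.round(at_z(p,r['at'],Z[t]),4))
    return P
E
python3 - <<'E'
from look import *
look('c',dict(cover=0,tongue_edge=0,stud_grip=.0555),("wrist","scene"))
o=ctrl.get_obs();print(o['clock'],o['tool_pos'],o['orientation'],o['force'])
E
```

```text
wrist cover [279.  241.7] 0.93 [ 0.5577 -0.139   0.    ]
wrist cover [287.3 130.3] 0.85 [ 0.5468 -0.2919  0.    ]
wrist tongue_edge [248.2 117.8] 0.97 [ 0.5968 -0.3074  0.    ]
wrist tongue_edge [238.  236.1] 0.89 [ 0.6157 -0.1473  0.    ]
wrist stud_grip [309.2 139.8] 0.84 [ 0.5235 -0.2812  0.0555]
scene cover [304.2 254.1] 0.91 [ 0.5642 -0.1482  0.    ]
scene cover [336.4 284.5] 0.68 [ 0.5504 -0.2873  0.    ]
scene tongue_edge [354.6 282.4] 0.8 [ 0.5899 -0.3076  0.    ]
scene tongue_edge [316.4 246.9] 0.78 [ 0.6099 -0.143   0.    ]
scene stud_grip [294.1 243. ] 0.53 [ 0.5264 -0.1546  0.0555]
scene stud_grip [322.9 268.9] 0.52 [ 0.5168 -0.2753  0.0555]
2.4333 [ 0.55516897 -0.21957508  0.24346132] [ 1.79989360e+02 -4.64397848e-04 -8.99569941e+01] [ 0.3147506  -0.79491539 -0.10618902]
```

View pics/wrist_c.png

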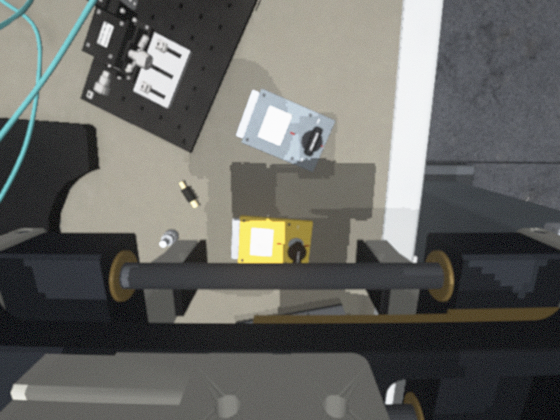

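>>> {"method": "apply_moves", "body": {
  "commands": [
    [[-1, -1, -2], -0.12, 0.3],
    [[-2, -1.5, -4], -0.24, 0.3],
    [[-2.5, -1.5, -5.5], -0.37, 0.3],
    [[-2.5, -1.5, -5.5], -0.37, 0.3],
    [[-2.5, -1.5, -5.5], -0.37, 0.3],
    [[-2.5, -1.5, -5.5], -0.37, 0.3]
  ]
}}

```text
clock: 2.93
tool_pos: [0.5311, -0.2352, 0.1897]
orientation: [-179.9, -0.0, -110.9]
force: [0.4, 0.5, 0.5]
opening: 0.0617
gripper_force: 0.0
```

```bash
python3 - <<'E'
from look import *
P=look('d',dict(cover=0,tongue_edge=0,stud_grip=.0555,stud=0))
p=P['wrist']
o=ctrl.get_obs();print(o['clock'],o['tool_pos'],o['orientation'],o['opening'])
im=p['img'].copy()
# segment grey-blue plate
b=im.astype(int); c=proj(p,[.547,-.292,.008])
m=((b[:,:,2]-b[:,:,0]>4)&(b.sum(2)>280)).astype(np.uint8)
m=cv2.morphologyEx(m,cv2.MORPH_CLOSE,np.ones((9,9)))
m=cv2.morphologyEx(m,cv2.MORPH_OPEN,np.ones((5,5)))
n,l,s,ce=cv2.connectedComponentsWithStats(m)
k=np.argmin([np.hypot(*(ce[i]-c)) if i and s[i,4]>1000 else 1e9 for i in range(n)])
pts=np.argwhere(l==k)[:,::-1]
W=np.array([at_z(p,q,.008)[:2]*1000 for q in pts[::3].astype(float)],np.float32)
print(s[k],cv2.minAreaRect(W))
big=cv2.resize(np.where((l==k)[...,None],im//2+[60,0,0],im).astype(np.uint8)[60:280,160:420],None,fx=2.7,fy=2.7)
save('seg.png',big)
E
```

```text
wrist cover [285.1 270.6] 0.74 [ 0.5608 -0.1416  0.    ]
wrist cover [250.9 153.8] 0.58 [ 0.5457 -0.2908  0.    ]
wrist tongue_edge [247.  280.8] 0.95 [ 0.6112 -0.1454  0.    ]
wrist tongue_edge [206.1 154.3] 0.56 [ 0.5934 -0.3085  0.    ]
wrist stud_grip [272.6 155.4] 0.89 [ 0.5204 -0.2835  0.0555]
wrist stud_grip [306.5 287.6] 0.58 [ 0.5372 -0.1411  0.0555]
wrist stud [278.4 157.9] 0.58 [ 0.5183 -0.2754  0.    ]
3.1833 [ 0.53061327 -0.23495457  0.18931793] [-1.79926618e+02  1.57745416e-02 -1.11112524e+02] 0.06123805371854189
[ 196  121  100   66 4771] ((550.6062622070312, -292.6575927734375), (69.794189453125, 108.59925079345703), 67.63558959960938)
```

View pics/seg.png

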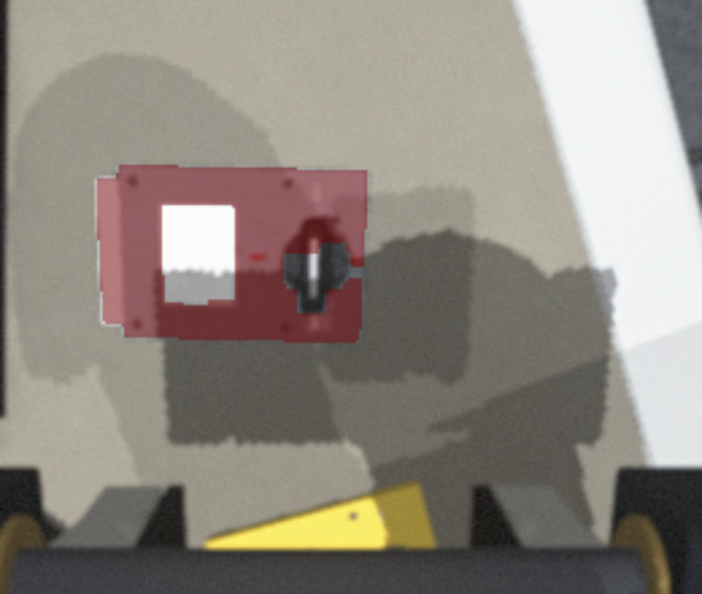

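The crop shows the grey plate's mask, with the stud wing upright at about (315,265) in the crop. Yaw is about -22.4°. The mask size, 70 x 109 mm, matches plate plus tongue. I'll descend and grip.

>>> {"method": "apply_moves", "body": {
  "commands": [
    [[-0.6, -2.5, -1], -0.02, 0.3],
    [[-1.1, -4.6, -3], -0.02, 0.3],
    [[-1.1, -4.6, -6], -0.02, 0.3],
    [[-1.1, -4.6, -9], -0.02, 0.3],
    [[-1.1, -4.6, -11.5], -0.02, 0.3],
    [[-1.1, -4.6, -12.8], -0.02, 0.3],
    [[-1.1, -4.6, -13.4], -0.02, 0.3],
    [[-1.1, -4.6, -13.4], -0.02, 0.3],
    [[-1.1, -4.6, -13.4], -0.02, 0.6],
    [[-1.1, -4.6, -13.4], -0.02, 0.8],
    [[-1.1, -4.6, -13.4], -0.02, 1],
    [[-1.1, -4.6, -13.4], -0.02, 1],
    [[-1.1, -4.6, -13.4], -0.02, 1],
    [[-1.1, -4.6, -13.4], -0.02, 1],
    [[-1.1, -4.6, -13.4], -0.02, 1]
  ]
}}

```text
clock: 4.43
tool_pos: [0.5191, -0.281, 0.0549]
orientation: [-180.0, 0.0, -112.3]
force: [-0.3, 0.5, -1.0]
opening: 0.0201
gripper_force: 0.0
```

>>> {"method": "apply_moves", "body": {
  "commands": [
    [[0, 0, 0], 0, 1],
    [[0, 0, 0], 0, 1],
    [[0, 0, 0], 0, 1],
    [[0, 0, 0.5], 0, 1],
    [[0, 0, 1.5], 0, 1],
    [[0, 0, 4], 0, 1],
    [[0, 0, 7], 0, 1],
    [[0, 0, 10], 0, 1],
    [[0, 0, 11], 0, 1],
    [[0, 0, 11], 0, 1]
  ]
}}

```text
clock: 5.27
tool_pos: [0.5207, -0.2815, 0.1686]
orientation: [-179.6, 0.0, -112.3]
force: [0.5, 0.3, -2.7]
opening: 0.0096
gripper_force: 30.0
```

```bash
python3 - <<'E'
from look import *
P=look('e',dict(cover=.11,tongue_edge=.11),("scene","side"))
print(tri([(P['scene'],ctrl.spot_point(P['scene'],'tongue_edge')[0]['at']),(P['side'],ctrl.spot_point(P['side'],'tongue_edge')[0]['at'])]))
look('e',dict(shield_box=0,keeper_edge=.057,receptacle_mouth=.046,cover_home=.046))
o=ctrl.get_obs();print(o['clock'],o['tool_pos'],o['orientation'],o['opening'],o['force'],o['moment'])
E
```

```text
scene cover [302.2 256. ] 0.95 [ 0.4645 -0.2648  0.11  ]
scene cover [338.6 243.1] 0.83 [ 0.5601 -0.2771  0.11  ]
scene tongue_edge [315.4 249.8] 0.7 [ 0.5019 -0.2648  0.11  ]
scene tongue_edge [358.3 243.2] 0.61 [ 0.595  -0.3042  0.11  ]
side cover [406.3 151.7] 0.7 [ 0.545  -0.2936  0.11  ]
side cover [346.9 205.4] 0.59 [ 0.501  -0.0809  0.11  ]
side tongue_edge [395.1 137.9] 0.83 [ 0.5926 -0.3027  0.11  ]
side tongue_edge [189.8 212. ] 0.67 [0.6708 0.2022 0.11  ]
[ 0.536754   -0.26390665  0.12776229]
5.9167 [ 0.51892198 -0.28101359  0.16433129] [ 1.79976951e+02 -5.46710945e-03 -1.12343955e+02] 0.00932784145290469 [-0.33171091 -0.26304409 -2.59549527] [-0.00356555  0.02595356 -0.03328174]
```

View pics/side_e.png

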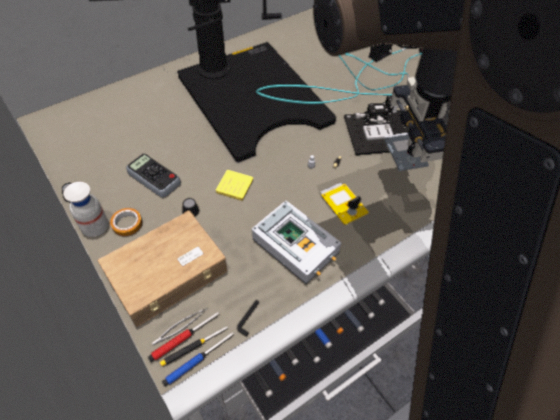

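The grey cover hangs at (405,150) in the side view and is gone from the bench. The yellow one is untouched at (345,200), and the box is at (297,240). I'm carrying the cover behind the box so the wrist camera can see the deck.

>>> {"method": "apply_moves", "body": {
  "commands": [
    [[0, 1, 1], 0, 1],
    [[0, 3.5, 2], 0.05, 1],
    [[0, 7, 3.5], 0.15, 1],
    [[0, 10.5, 3.5], 0.25, 1],
    [[0, 14, 3.5], 0.35, 1],
    [[0, 17.5, 3.5], 0.45, 1],
    [[0, 21, 3.5], 0.55, 1],
    [[0, 24.5, 3.5], 0.57, 1],
    [[-0.5, 28, 3.5], 0.57, 1],
    [[-1, 31.5, 3.5], 0.57, 1],
    [[-1, 34.5, 3.5], 0.57, 1],
    [[-1, 37, 3.5], 0.57, 1],
    [[-1, 38.5, 3.5], 0.57, 1],
    [[-1, 39.5, 3.5], 0.57, 1],
    [[-1, 39.5, 3.5], 0.57, 1],
    [[-1, 39.5, 3.5], 0.57, 1],
    [[-1, 39.5, 3.5], 0.57, 1]
  ]
}}

```text
clock: 7.33
tool_pos: [0.5088, 0.1134, 0.1997]
orientation: [180.0, -0.0, -79.7]
force: [1.4, -0.4, -2.1]
opening: 0.0095
gripper_force: 30.0
```

```bash
python3 - <<'E'
from look import *
P=look('f',dict(shield_box=0,keeper_edge=.057,receptacle_mouth=.046,cover_home=.046))
save('f2.png',cv2.resize(P['wrist']['img'][60:280,140:440],None,fx=2.6,fy=2.6,interpolation=cv2.INTER_CUBIC))
o=ctrl.get_obs();print(o['clock'],o['tool_pos'],o['orientation'],o['opening'],o['force'],o['moment'])
E
```

```text
wrist shield_box [273.7 111.8] 0.93 [0.5327 0.024  0.    ]
wrist keeper_edge [216.4 115.6] 0.9 [0.5832 0.0405 0.057 ]
wrist receptacle_mouth [303.3 110.9] 0.71 [0.5028 0.021  0.046 ]
7.5833 [0.5090262  0.11326856 0.19959197] [ 1.79997825e+02 -1.46572869e-03 -7.97497559e+01] 0.009829674838418756 [ 0.0935226  -0.10203014 -1.654259  ] [ 0.00384585  0.12558495 -0.0009928 ]
```

View pics/wrist_f.png

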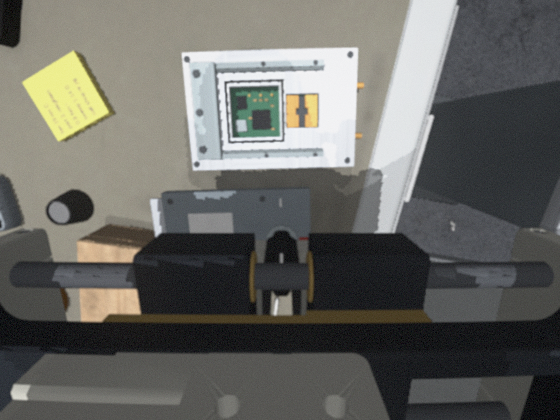

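View pics/f2.png

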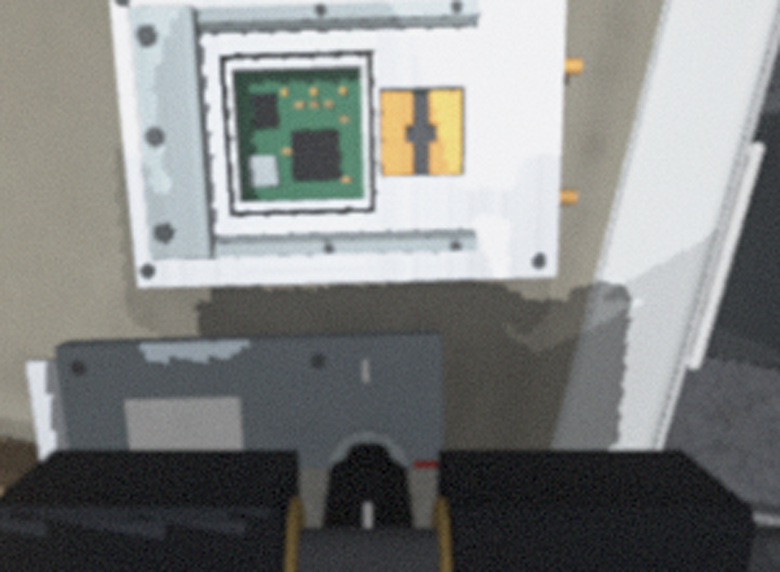

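```bash
python3 - <<'E'
from look import *
from scipy.optimize import least_squares
p=ctrl.snapshot('wrist')
f=lambda c:(c[0]/2.6+140,c[1]/2.6+60)
obs=[((82,55),(137,288),.046),((-82,55),(556,277),.046),((-30,0),(422,132),.046)]
W=[at_z(p,f(c),z)[:2] for _,c,z in obs]
print(np.round(W,4))
L=np.array([o[0] for o in obs])/1e3
def r(v):
    c,s=np.cos(v[2]),np.sin(v[2]);return ((L@np.array([[c,s],[-s,c]])+v[:2])-W).ravel()
s=least_squares(r,[.53,.03,.2]);print(s.x,np.degrees(s.x[2]),np.round(s.fun*1e3,1))
def yaw(a,b,z):
    A,B=at_z(p,f(a),z),at_z(p,f(b),z);print(np.round([A,B],4),np.degrees(np.arctan2(*(A-B)[:2][::-1])),np.linalg.norm(A-B))
yaw((137,288),(556,277),.046)
yaw((232,213),(373,208),.046); yaw((222,57),(372,52),.046)
yaw((212,258),(195,10),.057)
o=ctrl.get_obs();z=o['tool_pos'][2]-.055+.008
yaw((58,345),(440,333),z)
for t,zz in dict(cover=z-.008,tongue_edge=z-.008,stud_grip=z+.0475).items():
    for q in ctrl.spot_point(p,t)[:2]: print(t,q['at'],q['score'],at_z(p,q['at'],zz))
# overlay predicted
print(o['tool_pos'],o['orientation'])
E
```

```text
[[0.6031 0.0981]
 [0.4416 0.0646]
 [0.504  0.0209]]
[0.53349308 0.02732266 0.20477431] 11.732703497150007 [-0.5 -0.3  0.4 -0.1  0.1  0.3]
[[0.6031 0.0981 0.046 ]
 [0.4416 0.0646 0.046 ]] 11.741867438393387 0.16491310013823987
[[0.57   0.0629 0.046 ]
 [0.517  0.0515 0.046 ]] 12.157284687891948 0.05417972200785431
[[ 0.5813  0.0081  0.046 ]
 [ 0.5274 -0.0033  0.046 ]] 11.88335579062576 0.05502120505582542
[[ 0.5733  0.08    0.057 ]
 [ 0.5904 -0.0042  0.057 ]] 101.45731817647675 0.08584453959945723
[[0.592  0.0974 0.1526]
 [0.4958 0.0769 0.1526]] 12.038577938808574 0.09833172881607763
cover [237.8, 235.9] 0.55 [0.53851361 0.12180636 0.14458579]
cover [271.6, 113.0] 0.21 [0.52882326 0.03406691 0.14458579]
tongue_edge [170.2, 237.2] 0.86 [0.58690271 0.13167214 0.14458579]
stud_grip [281.7, 267.5] 0.88 [0.50774973 0.11396009 0.20008579]
[0.50902186 0.1133859  0.19958579] [ 1.79998598e+02 -9.72859288e-04 -7.97395340e+01]
```

>>> {"method": "apply_moves", "body": {
  "commands": [
    [[-0.4, -2, 0], 0, 1],
    [[-1, -5, 0], 0, 1],
    [[-1.8, -7.5, 0], 0, 1],
    [[-2.2, -9, -1], 0, 1],
    [[-2.35, -9.75, -3], 0, 1],
    [[-2.35, -9.75, -5], 0, 1],
    [[-2.35, -9.75, -7], 0, 1],
    [[-2.35, -9.75, -8.4], 0, 1],
    [[-2.35, -9.75, -8.9], 0, 1],
    [[-2.35, -9.75, -8.9], 0, 1],
    [[-2.35, -9.75, -8.9], 0, 1],
    [[-2.35, -9.75, -8.9], 0, 1]
  ]
}}

```text
clock: 8.78
tool_pos: [0.4863, 0.0168, 0.1116]
orientation: [-179.9, 0.0, -79.7]
force: [-0.7, 0.7, -2.3]
opening: 0.0095
gripper_force: 30.0
```

```bash
python3 - <<'E'
from look import *
p=ctrl.snapshot('wrist')
save('g.png',cv2.resize(p['img'][110:290,120:440],None,fx=2.5,fy=2.5,interpolation=cv2.INTER_CUBIC))
o=ctrl.get_obs();print(o['clock'],o['tool_pos'],o['orientation'],o['force'],o['moment'])
np.save('g.npy',p,allow_pickle=True)
E
```

```text
8.8333 [0.48629942 0.016851   0.1116502 ] [-1.79887616e+02  1.60462187e-02 -7.96643937e+01] [ 0.13564691 -0.31445577 -3.21992018] [ 0.04566843  0.11055937 -0.00545319]
```

View pics/g.png

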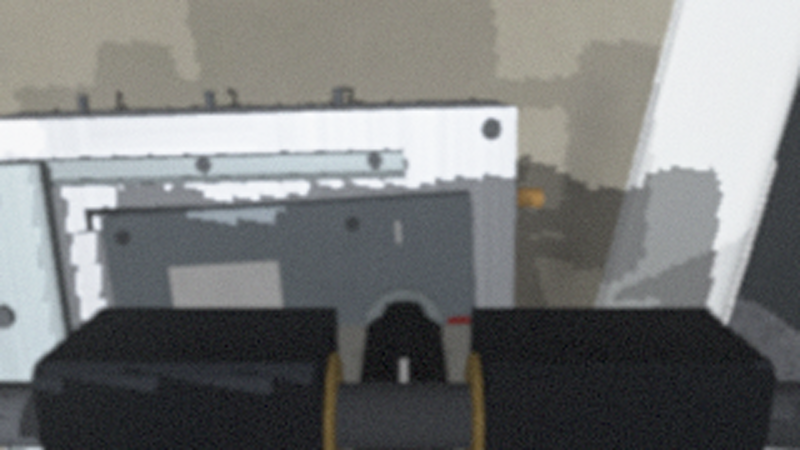

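```bash
python3 - <<'E'
from look import *
p=np.load('g.npy',allow_pickle=True).item()
f=lambda c:(c[0]/2.5+120,c[1]/2.5+110)
def yaw(n,a,b,z):
    A,B=at_z(p,f(a),z),at_z(p,f(b),z);d=(A-B)[:2];th=np.degrees(np.arctan2(d[1],d[0]));print(n,np.round([A,B],4).tolist(),round(th,2),np.linalg.norm(d).round(4))
yaw('cover',(108,212),(470,193),.0647)
yaw('deck',(0,118),(515,106),.046)
yaw('rail_out',(50,163),(403,152),.052)
yaw('rail_in',(50,183),(403,176),.046)
yaw('keeper',(70,335),(45,163),.057)
# predicted box features
def box(l,v=(.5335,.0273,np.radians(11.75))):
    c,s=np.cos(v[2]),np.sin(v[2]);x,y,z=np.array(l)/1e3;return [v[0]+c*x-s*y,v[1]+s*x+c*y,z]
g=lambda X:((proj(p,X)-[120,110])*2.5).round(0)
for l in [(-82,-55,46),(-50,-36,52),(-50,-39,52),(-50,-36,46),(62,-36,46),(50,-36,57),(50,0,57)]: print(l,g(box(l)))
E
```

```text
cover [[0.5686, 0.0024, 0.0647], [0.4742, -0.02, 0.0647]] 13.36 0.0971
deck [[0.6088, -0.0143, 0.046], [0.4644, -0.0437, 0.046]] 11.51 0.1474
rail_out [[0.5909, -0.0052, 0.052], [0.4933, -0.0259, 0.052]] 12.01 0.0997
rail_in [[0.5933, 0.0021, 0.046], [0.4919, -0.0184, 0.046]] 11.4 0.1034
keeper [[0.5799, 0.0435, 0.057], [0.5899, -0.0061, 0.057]] 101.41 0.0506
(-82, -55, 46) [514. 108.]
(-50, -36, 52) [403. 180.]
(-50, -39, 52) [403. 170.]
(-50, -36, 46) [403. 177.]
(62, -36, 46) [ 22. 187.]
(50, -36, 57) [ 44. 192.]
(50, 0, 57) [ 63. 314.]
```

```bash
python3 - <<'E'
from look import *
p=ctrl.snapshot('wrist'); o=ctrl.get_obs(); print(o['tool_pos'],o['orientation'][2],o['clock'])
g=cv2.GaussianBlur(p['img'].astype(np.float32).mean(2),(0,0),1.0)
def edge(c0,c1,r0,r1,z,sign):
    W=[];R=[]
    for c in range(c0,c1):
        t=c-c0; a=r0+(r1-r0)*t/(c1-c0); rr=np.arange(int(a)-4,int(a)+6)
        d=sign*(g[rr+1,c]-g[rr-1,c]); i=d.argmax()
        if 0<i<len(rr)-1 and d[i]>8:
            q=d[i-1:i+2]; off=(q[0]-q[2])/(2*(q[0]-2*q[1]+q[2]))
            W.append(at_z(p,(c,rr[i]+off),z)[:2]);R.append(rr[i]+off)
    W=np.array(W); 
    for _ in range(4):
        m,b=np.polyfit(W[:,0],W[:,1],1);e=W[:,1]-m*W[:,0]-b;k=abs(e)<max(2*e.std(),3e-4);W=W[k]
    print(len(W),'yaw',np.degrees(np.arctan(m)).round(2),'std mm',e.std()*1e3,'rows',np.round(R[::12],1)); return m,b
zb=o['tool_pos'][2]-.055
f=lambda x,y:(x/2.5+120,y/2.5+110)
c=edge(168,304,194,186.5,zb,-1)
d=edge(130,320,157,152.5,.046,1)
# perpendicular distances from TCP / box pos
for n,(m,b) in dict(cover=c,deck=d).items():
    x,y=o['tool_pos'][:2]; print(n,'dist TCP->edge mm',(y-m*x-b)/np.hypot(1,m)*1e3)
save('h.png',cv2.resize(p['img'][140:240,140:340],None,fx=4,fy=4,interpolation=cv2.INTER_CUBIC))
E
```

```text
[0.4861531  0.01680677 0.11156125] -79.668511000558 8.8833
87 yaw 14.28 std mm 0.457393817692415 rows [192.4 191.9 191.5 190.1 189.5 188.9 188.9 185.2 185.2]
190 yaw 11.73 std mm 0.055573689054275816 rows [157.2 156.9 156.4 156.1 155.8 155.5 155.1 154.8 154.6 154.1 153.8 153.3
 153.2 152.9 152.8 152.3]
cover dist TCP->edge mm 33.92993626328843
deck dist TCP->edge mm 55.06853005455072
```

View pics/h.png

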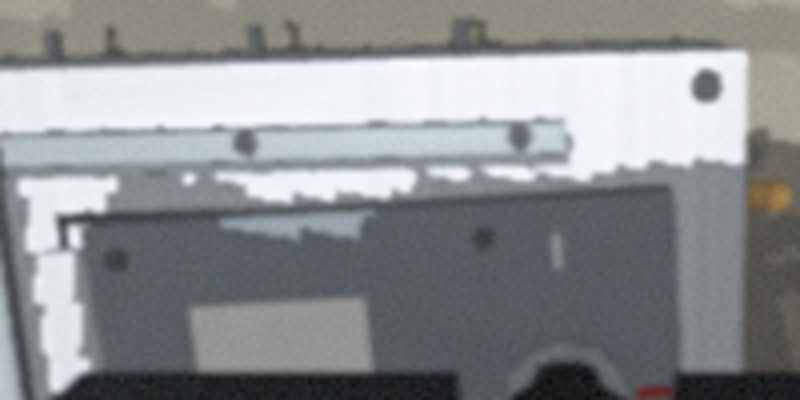

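The plate edge (crop 90,222 → 670,188) is turned about 2° CCW from the box edge. Laterally it is centred to within about 1 mm of the rails. I'll correct the yaw and lower until it touches.

>>> {"method": "apply_moves", "body": {
  "commands": [
    [[0, 0, 0], -0.01, 1],
    [[0, -0.03, 0], -0.025, 1],
    [[0, -0.05, -0.1], -0.037, 1],
    [[0, -0.05, -0.3], -0.037, 1],
    [[0, -0.05, -0.5], -0.037, 1],
    [[0, -0.05, -0.7], -0.037, 1],
    [[0, -0.05, -0.8], -0.037, 1],
    [[0, -0.05, -0.8], -0.037, 1],
    [[0, -0.05, -0.8], -0.037, 1]
  ]
}}

```text
clock: 9.63
tool_pos: [0.4853, 0.0159, 0.1023]
orientation: [180.0, -0.0, -81.8]
force: [0.1, -1.0, -2.8]
opening: 0.01
gripper_force: 30.0
```

>>> {"method": "apply_moves", "body": {
  "commands": [
    [[0, 0, -0.05], 0, 1],
    [[0, 0, -0.1], 0, 1],
    [[0, 0, -0.1], 0, 1],
    [[0, 0, -0.1], 0, 1]
  ]
}}

```text
clock: 9.97
tool_pos: [0.4855, 0.016, 0.1016]
orientation: [-180.0, 0.0, -81.8]
force: [-0.6, -0.9, -1.9]
opening: 0.0097
gripper_force: 30.0
```

```bash
python3 - <<'E'
from look import *
p=ctrl.snapshot('wrist'); o=ctrl.get_obs(); print(o['tool_pos'],o['orientation'],o['force'],o['moment'])
save('i.png',cv2.resize(p['img'][110:250,130:330],None,fx=4,fy=4,interpolation=cv2.INTER_CUBIC))
E
```

```text
[0.48553949 0.0159819  0.10159954] [-1.79992066e+02  3.04457063e-06 -8.18057331e+01] [ 1.66425116 -0.56533001 -2.77275129] [-0.27862865 -0.06737014 -0.01110746]
```

View pics/i.png

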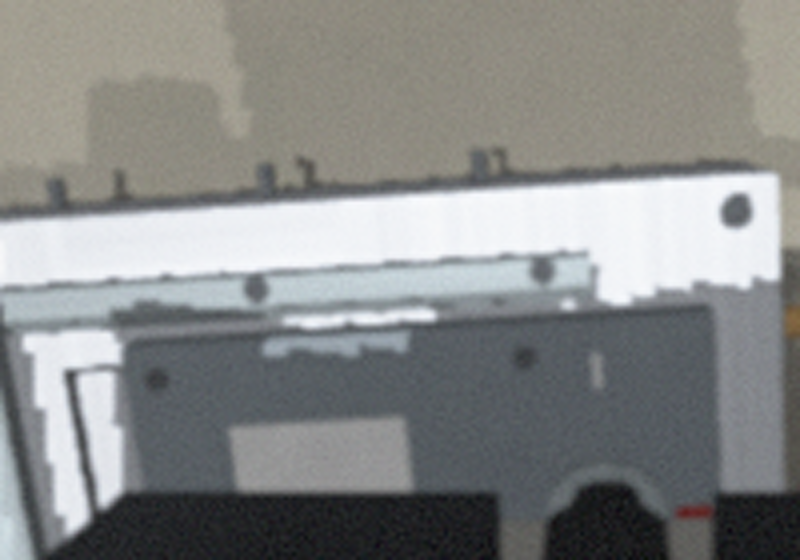

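The crop shows the plate edge now parallel to the deck edge. I'll compute the gap to the rail.

```bash
python3 - <<'E'
from look import *
p=ctrl.snapshot('wrist'); o=ctrl.get_obs();print(o['force'],o['moment'])
f=lambda c:(c[0]/4+130,c[1]/4+110)
v=(.5335,.0273,np.radians(11.75));c,s=np.cos(v[2]),np.sin(v[2])
def loc(n,px,z):
    for q in px:
        X=at_z(p,f(q),z)[:2]-v[:2];print(n,z,np.round([ (c*X[0]+s*X[1])*1e3,(-s*X[0]+c*X[1])*1e3],1))
loc('deck',[(10,217),(775,172)],.046)
loc('railout',[(10,288),(585,255)],.052)
loc('railin',[(110,325),(590,298)],.049)
loc('cover bot',[(135,342),(300,333),(450,324),(712,307)],.0466)
loc('cover top',[(135,346),(300,337),(450,328),(712,311)],.0546)
X=o['tool_pos'][:2]-v[:2];print('tcp',c*X[0]+s*X[1],-s*X[0]+c*X[1])
E
```

```text
[ 0.08689978 -0.73316479 -2.1690766 ] [-0.27164717 -0.1256075  -0.01412511]
deck 0.046 [ 48.6 -56. ]
deck 0.046 [-82.2 -55.2]
railout 0.052 [ 47.8 -44.7]
railout 0.052 [-49.5 -44. ]
railin 0.049 [ 33.1 -36.8]
railin 0.049 [-49.8 -36.2]
cover bot 0.0466 [ 30.3 -33.1]
cover bot 0.0466 [  1.1 -32.8]
cover bot 0.0466 [-25.2 -32.8]
cover bot 0.0466 [-70.6 -32.9]
cover top 0.0546 [ 27.  -33.9]
cover top 0.0546 [ -1.1 -33.6]
cover top 0.0546 [-26.3 -33.6]
cover top 0.0546 [-69.9 -33.8]
tcp -0.049256196568621236 -0.001313179438059097
```

>>> {"method": "apply_moves", "body": {
  "commands": [
    [[0, 0, 0.1], 0, 1],
    [[0.02, -0.1, 0.1], 0, 1],
    [[0.04, -0.17, 0.1], 0, 1],
    [[0.04, -0.17, 0.1], 0, 1],
    [[0.04, -0.17, 0.05], 0, 1],
    [[0.04, -0.17, 0], 0, 1],
    [[0.04, -0.17, 0], 0, 1],
    [[0.04, -0.17, 0], 0, 1]
  ]
}}

```text
clock: 10.73
tool_pos: [0.4858, 0.0143, 0.1015]
orientation: [180.0, -0.0, -81.8]
force: [0.4, -0.2, -3.1]
opening: 0.0097
gripper_force: 30.0
```

```bash
cat > ob.py <<'E'
from h import *
for _ in range(3):
    p=ctrl.snapshot('wrist');o=ctrl.get_obs();print(round(o['clock'],2),o['tool_pos'].round(4),o['orientation'].round(1),o['force'].round(2),o['moment'].round(3),o['opening'].round(4))
v=(.5335,.0273,np.radians(11.75));c,s=np.cos(v[2]),np.sin(v[2])
X=o['tool_pos'][:2]-v[:2];print('tcp box mm',((c*X[0]+s*X[1])*1e3).round(1),((-s*X[0]+c*X[1])*1e3).round(1))
E
python3 ob.py
```

```text
Traceback (most recent call last):
  File "ob.py", line 3, in <module>
    p=ctrl.snapshot('wrist');o=ctrl.get_obs();print(round(o['clock'],2),o['tool_pos'].round(4),o['orientation'].round(1),o['force'].round(2),o['moment'].round(3),o['opening'].round(4))
                                                                                                                                                                  ^^^^^^^^^^^^^^^^^^
AttributeError: 'float' object has no attribute 'round'
```

>>> {"method": "apply_moves", "body": {
  "commands": [
    [[0, 0, -0.04], 0, 1],
    [[0, 0, -0.07], 0, 1],
    [[0, 0, -0.1], 0, 1],
    [[0, 0, -0.1], 0, 1]
  ]
}}

```text
clock: 11.12
tool_pos: [0.4859, 0.0143, 0.1006]
orientation: [180.0, 0.0, -81.8]
force: [-0.2, -0.1, -0.9]
opening: 0.0104
gripper_force: 30.0
```

```bash
sed -i "s/,o\['opening'\].round(4)//" ob.py; python3 ob.py
```

```text
11.17 [0.4859 0.0143 0.1006] [180.   -0.  -81.8] [ 0.4   0.07 -1.65] [-0.011  0.303  0.04 ]
11.22 [0.4859 0.0143 0.1006] [-180.     0.   -81.8] [-1.59  0.17 -0.36] [0.015 0.299 0.048]
11.27 [0.4859 0.0143 0.1006] [-180.     0.   -81.8] [-1.46  0.35 -1.21] [-0.016  0.372 -0.047]
tcp box mm -49.3 -3.0
```

>>> {"method": "apply_moves", "body": {
  "commands": [
    [[0, 0, -0.03], 0, 1],
    [[0, 0, -0.06], 0, 1],
    [[0, 0, -0.06], 0, 1]
  ]
}}

```text
clock: 11.52
tool_pos: [0.486, 0.0142, 0.1003]
orientation: [-180.0, -0.0, -81.8]
force: [-2.7, 0.0, 5.2]
opening: 0.0099
gripper_force: 30.0
```

```bash
python3 ob.py
```

```text
11.57 [0.4859 0.0143 0.1004] [-180.    -0.   -81.8] [-3.01  0.62  5.9 ] [ 0.087  1.175 -0.037]
11.62 [0.486  0.0143 0.1004] [-180.    -0.   -81.8] [-3.54  0.81  6.63] [0.033 1.126 0.01 ]
11.67 [0.486  0.0143 0.1004] [-180.    -0.   -81.8] [-2.35 -0.86  4.77] [ 0.093  1.129 -0.019]
tcp box mm -49.2 -3.1
```

Pressed down by about 8 N. I'll unload, let the cover lie flat, then regrip centred and aligned with the box.

>>> {"method": "apply_moves", "body": {
  "commands": [
    [[0, 0, 0.05], 0, 1],
    [[0, 0, 0.05], 0, 0.85],
    [[0, 0, 0.05], 0, 0.7],
    [[0, 0, 0.05], 0, 0.7],
    [[0, 0, 0.05], 0, 0.7],
    [[-0.05, 0.24, 0.02], 0.062, 0.7],
    [[-0.05, 0.24, -0.05], 0.062, 0.7],
    [[-0.05, 0.24, -0.05], 0.062, 0.7]
  ]
}}

```text
clock: 12.33
tool_pos: [0.4853, 0.0167, 0.0993]
orientation: [180.0, 0.0, -78.3]
force: [0.1, -0.5, -0.2]
opening: 0.0263
gripper_force: 0.0
```

```bash
python3 ob.py; python3 - <<'E'
from look import *
p=ctrl.snapshot('wrist'); g=cv2.GaussianBlur(p['img'].astype(np.float32).mean(2),(0,0),1.0)
v=(.5335,.0273,np.radians(11.75));c,s=np.cos(v[2]),np.sin(v[2])
def box(x,y,z): return [v[0]+c*x-s*y,v[1]+s*x+c*y,z]
L=[]
for x in np.arange(-66,22,4):
    prof=[]
    ys=np.arange(-35.8,-29,.2)
    vals=[]
    for y in ys:
        q=proj(p,box(x,y,.050)); vals.append(cv2.getRectSubPix(g,(1,1),(float(q[0]),float(q[1])))[0,0])
    d=-np.gradient(np.array(vals)); L.append((x,ys[d.argmax()].round(1),d.max().round(1)))
print(L)
for t,z in dict(stud_grip=.1015,tongue_edge=.046,cover=.046).items():
    for r in ctrl.spot_point(p,t)[:1]:
        X=at_z(p,r['at'],z)[:2]-v[:2];print(t,r['score'],(c*X[0]+s*X[1])*1e3,(-s*X[0]+c*X[1])*1e3)
E
```

```text
12.38 [0.4854 0.0167 0.0994] [180.   -0.  -78.3] [-0.02  0.69  0.99] [ 0.008  0.031 -0.001]
12.43 [0.4854 0.0166 0.0994] [180.   -0.  -78.3] [-0.07 -0.86  0.28] [-0.017  0.043  0.007]
12.48 [0.4854 0.0166 0.0994] [180.   -0.  -78.3] [ 0.29 -0.36 -0.15] [0.031 0.06  0.003]
tcp box mm -49.3 -0.6
[(np.int64(-66), np.float64(-35.8), np.float32(-0.0)), (np.int64(-62), np.float64(-35.8), np.float32(-0.0)), (np.int64(-58), np.float64(-35.8), np.float32(-0.0)), (np.int64(-54), np.float64(-35.8), np.float32(-0.0)), (np.int64(-50), np.float64(-35.8), np.float32(-0.0)), (np.int64(-46), np.float64(-35.8), np.float32(-0.0)), (np.int64(-42), np.float64(-35.8), np.float32(-0.0)), (np.int64(-38), np.float64(-34.2), np.float32(76.7)), (np.int64(-34), np.float64(-30.6), np.float32(75.0)), (np.int64(-30), np.float64(-35.8), np.float32(51.5)), (np.int64(-26), np.float64(-31.0), np.float32(32.7)), (np.int64(-22), np.float64(-30.4), np.float32(0.7)), (np.int64(-18), np.float64(-29.6), np.float32(0.0)), (np.int64(-14), np.float64(-32.6), np.float32(0.3)), (np.int64(-10), np.float64(-33.6), np.float32(0.4)), (np.int64(-6), np.float64(-29.2), np.float32(0.5)), (np.int64(-2), np.float64(-35.4), np.float32(0.1)), (np.int64(2), np.float64(-31.0), np.float32(0.2)), (np.int64(6), np.float64(-31.0), np.float32(10.0)), (np.int64(10), np.float64(-29.2), np.float32(0.3)), (np.int64(14), np.float64(-34.0), np.float32(1.7)), (np.int64(18), np.float64(-29.8), np.float32(0.6))]
stud_grip 0.62 -48.89460091130055 -1.7179505170504643
tongue_edge 0.63 31.032474067132828 -0.5773088585532947
cover 0.91 -20.439060165912398 -0.974485547568904
```

>>> {"method": "apply_moves", "body": {
  "commands": [
    [[0, 0, 0], 0, 1],
    [[0, 0, 0], 0, 1],
    [[0, 0, 0], 0, 1],
    [[0, 0, 0], 0, 1],
    [[0, 0, 0], 0, 1],
    [[0, 0, 0], 0, 1],
    [[0.2, 0.04, 0], 0, 1],
    [[0.4, 0.08, 0], 0, 1],
    [[0.6, 0.12, 0], 0, 1],
    [[0.6, 0.12, 0], 0, 1]
  ]
}}

```text
clock: 13.52
tool_pos: [0.4899, 0.0173, 0.0991]
orientation: [179.8, -0.0, -78.3]
force: [-6.3, 0.8, 6.3]
opening: 0.0095
gripper_force: 29.9
```

```bash
python3 ob.py
```

```text
13.57 [0.4899 0.0173 0.0992] [179.8  -0.  -78.3] [-4.89 -0.99  5.72] [-0.063  2.227 -0.037]
13.62 [0.4899 0.0173 0.0992] [179.8  -0.  -78.3] [-5.09  0.32  5.29] [-0.08   2.25  -0.026]
13.67 [0.4899 0.0173 0.0992] [179.8  -0.  -78.3] [-5.93  0.1   6.26] [ 0.006  2.144 -0.039]
tcp box mm -44.7 -0.9
```

>>> {"method": "apply_moves", "body": {
  "commands": [
    [[0, 0, 0.03], 0, 1],
    [[0, 0, 0.05], 0, 1],
    [[0, 0, 0.05], 0, 1]
  ]
}}

```text
clock: 13.92
tool_pos: [0.4914, 0.0179, 0.0998]
orientation: [-180.0, 0.0, -78.3]
force: [-0.8, 1.2, -1.6]
opening: 0.01
gripper_force: 29.9
```

```bash
python3 ob.py
```

```text
13.97 [0.4915 0.018  0.0998] [-180.     0.   -78.3] [-0.01 -0.27 -3.5 ] [ 0.024  0.032 -0.046]
14.02 [0.4916 0.018  0.0998] [-180.     0.   -78.3] [-0.41  0.7  -2.43] [-0.024  0.006 -0.052]
14.07 [0.4915 0.018  0.0998] [-180.     0.   -78.3] [ 0.99  0.6  -1.92] [0.014 0.053 0.048]
tcp box mm -43.0 -0.6
```

>>> {"method": "apply_moves", "body": {
  "commands": [
    [[0.15, 0.03, 0], 0, 1],
    [[0.3, 0.06, 0], 0, 1],
    [[0.45, 0.09, 0], 0, 1],
    [[0.6, 0.12, 0], 0, 1],
    [[0.75, 0.155, 0], 0, 1],
    [[0.9, 0.185, 0], 0, 1],
    [[0.9, 0.185, 0], 0, 1]
  ]
}}

```text
clock: 14.65
tool_pos: [0.5007, 0.0198, 0.0999]
orientation: [-180.0, -0.0, -78.3]
force: [0.0, 0.3, -1.8]
opening: 0.0095
gripper_force: 29.9
```

```bash
python3 ob.py
```

```text
14.7 [0.5005 0.0198 0.0999] [180.   -0.  -78.3] [ 0.22 -0.26 -1.46] [ 0.033  0.101 -0.025]
14.75 [0.5004 0.0197 0.0999] [180.    0.  -78.3] [ 0.09 -1.33 -2.46] [0.022 0.115 0.018]
14.8 [0.5003 0.0197 0.0999] [180.   -0.  -78.3] [-0.07  0.22 -2.37] [0.033 0.031 0.028]
tcp box mm -34.0 -0.7
```

>>> {"method": "apply_moves", "body": {
  "commands": [
    [[0.1, 0.02, -0.02], 0, 1],
    [[0.2, 0.04, -0.02], 0, 1],
    [[0.3, 0.06, -0.02], 0, 1],
    [[0.35, 0.07, -0.02], 0, 1],
    [[0.4, 0.08, -0.02], 0, 1],
    [[0.45, 0.09, -0.02], 0, 1],
    [[0.45, 0.09, -0.02], 0, 1]
  ]
}}

```text
clock: 15.38
tool_pos: [0.5049, 0.0206, 0.0997]
orientation: [180.0, -0.0, -78.3]
force: [-0.7, -0.8, -1.0]
opening: 0.0097
gripper_force: 29.9
```

```bash
python3 ob.py
```

```text
15.43 [0.5049 0.0207 0.0998] [-180.     0.   -78.3] [-0.36  0.88 -1.77] [0.126 0.267 0.024]
15.48 [0.5049 0.0206 0.0997] [180.    0.  -78.3] [-0.46  0.96 -2.01] [0.113 0.249 0.003]
15.53 [0.5049 0.0206 0.0997] [-180.     0.   -78.3] [-0.26  0.58 -1.96] [ 0.168  0.223 -0.063]
tcp box mm -29.4 -0.7
```

Not at the stop yet. I'll continue in small steps.

>>> {"method": "apply_moves", "body": {
  "commands": [
    [[0.04, 0.01, 0], 0, 1],
    [[0.08, 0.02, 0], 0, 1],
    [[0.12, 0.025, 0], 0, 1],
    [[0.15, 0.03, 0], 0, 1],
    [[0.15, 0.03, 0], 0, 1]
  ]
}}

```text
clock: 15.95
tool_pos: [0.5053, 0.0206, 0.0995]
orientation: [179.9, -0.0, -78.3]
force: [-5.4, 0.6, 0.9]
opening: 0.0102
gripper_force: 29.9
```

```bash
python3 ob.py
```

```text
16.0 [0.5053 0.0206 0.0995] [179.9  -0.  -78.3] [-4.87  1.55  1.04] [ 0.423  2.209 -0.033]
16.05 [0.5053 0.0207 0.0995] [179.9  -0.  -78.3] [-5.32  1.87  0.83] [ 0.37   2.154 -0.069]
16.1 [0.5053 0.0206 0.0995] [179.9  -0.  -78.3] [-4.56  0.26 -0.57] [0.324 2.133 0.011]
tcp box mm -29.0 -0.8
```

>>> {"method": "apply_moves", "body": {
  "commands": [
    [[-0.05, -0.01, -0.1], 0, 1],
    [[-0.05, -0.01, -0.2], 0, 1],
    [[-0.05, -0.01, -0.3], 0, 1],
    [[-0.05, -0.01, -0.4], 0, 1],
    [[-0.05, -0.01, -0.5], 0, 1],
    [[-0.05, -0.01, -0.5], 0, 1]
  ]
}}

```text
clock: 16.6
tool_pos: [0.5053, 0.0207, 0.095]
orientation: [179.9, -0.0, -78.2]
force: [-7.4, 1.1, 6.8]
opening: 0.0097
gripper_force: 29.9
```

```bash
python3 ob.py
```

```text
16.65 [0.5053 0.0206 0.0951] [179.9  -0.  -78.2] [-5.85  0.99  6.32] [0.406 2.527 0.016]
16.7 [0.5053 0.0207 0.0951] [179.9  -0.  -78.2] [-6.5   1.55  7.33] [ 0.403  2.595 -0.062]
16.75 [0.5053 0.0206 0.0952] [179.9  -0.  -78.2] [-5.96  2.1   6.08] [ 0.372  2.561 -0.046]
tcp box mm -29.0 -0.8
```

>>> {"method": "apply_moves", "body": {
  "commands": [
    [[-0.04, -0.01, -0.1], 0, 1],
    [[-0.04, -0.01, -0.2], 0, 1],
    [[-0.04, -0.01, -0.3], 0, 1],
    [[-0.04, -0.01, -0.4], 0, 1],
    [[-0.04, -0.01, -0.5], 0, 1],
    [[-0.04, -0.01, -0.6], 0, 1],
    [[-0.04, -0.01, -0.6], 0, 1]
  ]
}}

```text
clock: 17.33
tool_pos: [0.5052, 0.0206, 0.0893]
orientation: [180.0, -0.0, -78.2]
force: [-6.3, 1.3, 8.0]
opening: 0.0101
gripper_force: 29.9
```

```bash
python3 ob.py
```

```text
17.38 [0.5052 0.0206 0.0893] [180.   -0.  -78.2] [-5.81  1.15  7.01] [ 0.403  2.443 -0.021]
17.43 [0.5053 0.0206 0.0894] [180.   -0.  -78.2] [-6.64  0.7   7.64] [ 0.409  2.369 -0.091]
17.48 [0.5052 0.0206 0.0894] [180.   -0.  -78.2] [-7.01  1.78  8.62] [ 0.34   2.445 -0.063]
tcp box mm -29.0 -0.8
```

>>> {"method": "apply_moves", "body": {
  "commands": [
    [[-0.02, 0, -0.05], 0, 1],
    [[-0.02, 0, -0.1], 0, 1],
    [[-0.02, 0, -0.15], 0, 1],
    [[-0.02, 0, -0.2], 0, 1],
    [[-0.02, 0, -0.2], 0, 1]
  ]
}}

```text
clock: 17.9
tool_pos: [0.5052, 0.0206, 0.0875]
orientation: [-180.0, -0.0, -78.2]
force: [-7.1, 1.5, 7.9]
opening: 0.01
gripper_force: 29.9
```

>>> {"method": "apply_moves", "body": {
  "commands": [
    [[0, 0, -0.05], 0, 1],
    [[0, 0, -0.1], 0, 1],
    [[0, 0, -0.15], 0, 1],
    [[0, 0, -0.2], 0, 1],
    [[0, 0, -0.2], 0, 1]
  ]
}}

```text
clock: 18.32
tool_pos: [0.5052, 0.0207, 0.0855]
orientation: [-180.0, -0.0, -78.2]
force: [-6.9, 0.7, 8.8]
opening: 0.01
gripper_force: 29.9
```

>>> {"method": "apply_moves", "body": {
  "commands": [
    [[0, 0, -0.05], 0, 1],
    [[0, 0, -0.1], 0, 1],
    [[0, 0, -0.15], 0, 1],
    [[0, 0, -0.2], 0, 1],
    [[0, 0, -0.2], 0, 1]
  ]
}}

```text
clock: 18.73
tool_pos: [0.5052, 0.0206, 0.0835]
orientation: [-180.0, -0.0, -78.2]
force: [-5.7, 0.3, 9.0]
opening: 0.0098
gripper_force: 29.9
```

>>> {"method": "apply_moves", "body": {
  "commands": [
    [[0, 0, -0.05], 0, 1],
    [[0, 0, -0.1], 0, 1],
    [[0, 0, -0.15], 0, 1],
    [[0, 0, -0.15], 0, 1]
  ]
}}

```text
clock: 19.07
tool_pos: [0.5052, 0.0206, 0.082]
orientation: [-180.0, -0.0, -78.2]
force: [-6.3, 1.0, 8.4]
opening: 0.0098
gripper_force: 29.9
```

>>> {"method": "apply_moves", "body": {
  "commands": [
    [[0, 0, -0.05], 0, 1],
    [[0, 0, -0.1], 0, 1],
    [[0, 0, -0.1], 0, 1]
  ]
}}

```text
clock: 19.32
tool_pos: [0.5052, 0.0206, 0.0811]
orientation: [-180.0, -0.0, -78.2]
force: [-6.9, 1.4, 9.1]
opening: 0.0098
gripper_force: 29.9
```

>>> {"method": "apply_moves", "body": {
  "commands": [
    [[0, 0, -0.05], 0, 1],
    [[0, 0, -0.1], 0, 1],
    [[0, 0, -0.1], 0, 1]
  ]
}}

```text
clock: 19.57
tool_pos: [0.5053, 0.0206, 0.0804]
orientation: [-180.0, -0.0, -78.2]
force: [-7.3, 1.9, 13.5]
opening: 0.0099
gripper_force: 29.9
```

The floor is felt at about 19 mm of push: 13.5 N, and the motion stalls. I'll back off about 0.7 mm and turn clockwise in stages.

>>> {"method": "apply_moves", "body": {
  "commands": [
    [[-0.04, 0, 0.05], 0, 1],
    [[-0.04, 0, 0.08], 0, 1],
    [[-0.04, 0, 0.08], -0.08, 1],
    [[-0.04, 0, 0.08], -0.16, 1],
    [[-0.04, 0, 0.08], -0.24, 1],
    [[-0.04, 0, 0.08], -0.32, 1],
    [[-0.04, 0, 0.08], -0.4, 1],
    [[-0.04, 0, 0.08], -0.4, 1]
  ]
}}

```text
clock: 20.23
tool_pos: [0.5056, 0.0207, 0.0812]
orientation: [-179.9, 0.0, -101.4]
force: [-5.3, 0.6, 9.6]
opening: 0.0099
gripper_force: 29.9
```

```bash
python3 ob.py
```

```text
20.28 [0.5056 0.0207 0.0812] [-179.9    0.  -101.2] [-3.55 -0.56  9.03] [-0.146  1.735 -0.037]
20.33 [0.5056 0.0207 0.0812] [-179.9    0.  -101.2] [-4.39  0.3   9.36] [-0.128  1.684 -0.03 ]
20.38 [0.5056 0.0207 0.0812] [-179.9    0.  -101.1] [-4.97 -0.05  8.91] [-0.122  1.738  0.006]
tcp box mm -28.7 -0.8
```

>>> {"method": "apply_moves", "body": {
  "commands": [
    [[-0.03, 0, 0], -0.08, 1],
    [[-0.03, 0, 0], -0.16, 1],
    [[-0.03, 0, 0], -0.24, 1],
    [[-0.03, 0, 0], -0.32, 1],
    [[-0.03, 0, 0], -0.4, 1],
    [[-0.03, 0, 0], -0.48, 1],
    [[-0.03, 0, 0], -0.56, 1],
    [[-0.03, 0, 0], -0.64, 1],
    [[-0.03, 0, 0], -0.72, 1],
    [[-0.03, 0, 0], -0.8, 1],
    [[-0.03, 0, 0], -0.8, 1]
  ]
}}

```text
clock: 21.3
tool_pos: [0.5063, 0.0204, 0.0817]
orientation: [-179.9, 0.1, -147.2]
force: [-0.9, -3.7, 9.0]
opening: 0.01
gripper_force: 29.9
```

```bash
python3 ob.py
```

```text
21.35 [0.5063 0.0204 0.0817] [-1.799e+02  1.000e-01 -1.470e+02] [-0.42 -4.35  8.43] [-1.651  0.436 -0.047]
21.4 [0.5062 0.0204 0.0816] [-1.799e+02  1.000e-01 -1.470e+02] [-1.05 -4.13  8.61] [-1.64   0.468 -0.053]
21.45 [0.5063 0.0204 0.0816] [-1.799e+02  1.000e-01 -1.469e+02] [-1.31 -3.59  9.53] [-1.578  0.387 -0.079]
tcp box mm -28.1 -1.2
```

>>> {"method": "apply_moves", "body": {
  "commands": [
    [[0, -0.03, -0.03], -0.07, 1],
    [[0, -0.03, -0.03], -0.14, 1],
    [[0, -0.03, -0.03], -0.21, 1],
    [[0, -0.03, -0.03], -0.28, 1],
    [[0, -0.03, -0.03], -0.33, 1],
    [[0, -0.03, -0.03], -0.36, 1],
    [[0, -0.03, -0.03], -0.38, 1],
    [[0, -0.03, -0.03], -0.38, 1]
  ]
}}

```text
clock: 22.12
tool_pos: [0.5064, 0.0203, 0.0814]
orientation: [-179.9, 0.2, -168.8]
force: [-1.9, -3.4, 10.3]
opening: 0.01
gripper_force: 30.0
```

```bash
python3 ob.py
```

```text
22.17 [0.5064 0.0203 0.0814] [-179.9    0.2 -168.7] [-0.08 -2.96  8.94] [-1.349  0.348  0.133]
22.22 [0.5064 0.0203 0.0814] [-179.9    0.2 -168.7] [-0.54 -4.17  9.02] [-1.379  0.381  0.121]
22.27 [0.5064 0.0203 0.0814] [-179.9    0.2 -168.7] [ 0.09 -3.49  8.85] [-1.425  0.356  0.119]
tcp box mm -27.9 -1.4
```

>>> {"method": "apply_moves", "body": {
  "commands": [
    [[0, -0.03, 0], -0.015, 1],
    [[0, -0.03, 0], -0.03, 1],
    [[0, -0.03, 0], -0.03, 1]
  ]
}}

```text
clock: 22.52
tool_pos: [0.5065, 0.0202, 0.0814]
orientation: [-180.0, 0.2, -170.4]
force: [-2.2, -1.4, 9.4]
opening: 0.0098
gripper_force: 30.3
```

```bash
python3 ob.py
```

```text
22.57 [0.5065 0.0203 0.0814] [-180.     0.2 -170.4] [-1.25 -0.78  8.11] [-0.657  0.636  0.483]
22.62 [0.5065 0.0203 0.0814] [-180.     0.2 -170.4] [-1.62 -1.13  9.11] [-0.651  0.669  0.511]
22.67 [0.5065 0.0202 0.0814] [-180.     0.2 -170.4] [-1.39 -1.83  8.87] [-0.724  0.643  0.478]
tcp box mm -27.9 -1.4
```

>>> {"method": "apply_moves", "body": {
  "commands": [
    [[0, 0, 0.05], 0.015, 1],
    [[0, 0, 0.12], 0.015, 1],
    [[0, 0, 0.2], 0.015, 1],
    [[0, 0, 0.26], 0.015, 1],
    [[0, 0, 0.3], 0.015, 1],
    [[0, 0, 0.3], 0.015, 1]
  ]
}}

```text
clock: 23.17
tool_pos: [0.5064, 0.0203, 0.0841]
orientation: [-180.0, 0.2, -169.6]
force: [0.3, -2.4, 8.7]
opening: 0.0101
gripper_force: 30.1
```

```bash
python3 ob.py
```

```text
23.22 [0.5064 0.0203 0.0841] [-180.     0.2 -169.6] [-0.67 -2.    8.12] [-0.827 -0.017  0.301]
23.27 [0.5064 0.0203 0.0841] [-180.     0.2 -169.6] [-0.88 -2.93  7.81] [-0.814  0.079  0.236]
23.32 [0.5064 0.0203 0.0841] [-180.     0.2 -169.6] [ 0.2  -1.71  7.26] [-0.821 -0.009  0.338]
tcp box mm -28.0 -1.4
```

>>> {"method": "apply_moves", "body": {
  "commands": [
    [[0, 0, 0.05], 0.01, 1],
    [[0, 0, 0.08], 0.015, 1],
    [[0, 0, 0.08], 0.015, 1]
  ]
}}

```text
clock: 23.57
tool_pos: [0.5062, 0.0203, 0.0842]
orientation: [-180.0, 0.2, -168.7]
force: [3.8, -3.4, 1.8]
opening: 0.0099
gripper_force: 29.9
```

```bash
python3 ob.py
```

```text
23.62 [0.5062 0.0203 0.0842] [-180.     0.2 -168.7] [ 3.98 -3.29  2.73] [-1.217 -1.62   0.092]
23.67 [0.5062 0.0203 0.0842] [-180.     0.2 -168.7] [ 4.47 -3.47  1.99] [-1.278 -1.65   0.1  ]
23.72 [0.5062 0.0203 0.0842] [-180.     0.2 -168.7] [ 3.16 -3.17  2.47] [-1.204 -1.612  0.066]
tcp box mm -28.2 -1.3
```

It is seated in the notch: z stops at 84.2 mm and the upward force falls off. Releasing and withdrawing.

>>> {"method": "apply_moves", "body": {
  "commands": [
    [[0, 0, 0], 0, 0.85],
    [[0, 0, 0], 0, 0.7],
    [[0, 0, 0], 0, 0.6],
    [[0, 0, 0], 0, 0.6],
    [[0, 0, 0], 0, 0.6],
    [[0, 0, 0], 0, 0.6],
    [[0, 0, 1], 0, 0.6],
    [[0, 0, 3], 0, 0.6],
    [[0, 0, 6], 0, 0.6],
    [[0, 5, 9], 0, 0.6],
    [[0, 8, 11], 0, 0.6],
    [[0, 8, 11], 0, 0.6],
    [[0, 8, 11], 0, 0.6]
  ]
}}

```text
clock: 24.8
tool_pos: [0.5058, 0.1027, 0.1965]
orientation: [179.9, 0.3, -168.6]
force: [0.4, -0.4, -1.0]
opening: 0.0352
gripper_force: 0.0
```

```bash
python3 ob.py; python3 - <<'E'
from look import *
v=(.5335,.0273,np.radians(11.75));c,s=np.cos(v[2]),np.sin(v[2])
for n in ('wrist','scene','side'):
    p=ctrl.snapshot(n)
    for t,z in dict(stud_grip=.046+.0555-.0154,tongue_edge=.046,cover=.046).items():
        for r in ctrl.spot_point(p,t)[:2]:
            X=at_z(p,r['at'],z)[:2]-v[:2];print(n,t,round(r['score'],2),((c*X[0]+s*X[1])*1e3).round(1),((-s*X[0]+c*X[1])*1e3).round(1))
    if n=='wrist':
        # wing orientation: dark pixels at wing-top plane near stud, grip region
        W=[]
        for x in np.arange(-60,0,1.):
            for y in np.arange(-30,30,1.):
                X=[v[0]+(c*x-s*y)/1e3,v[1]+(s*x+c*y)/1e3,.086]; q=proj(p,X)
                if 0<=q[0]<559 and 0<=q[1]<419 and p['img'][int(q[1]),int(q[0])].max()<50: W.append((x,y))
        W=np.array(W,float); print(len(W), W.mean(0) if len(W) else '', W.std(0) if len(W) else '')
E
```

```text
24.85 [0.5048 0.1013 0.1949] [ 1.799e+02  1.000e-01 -1.687e+02] [ 0.71 -0.36  0.33] [-0.079 -0.033 -0.036]
24.9 [0.5042 0.1003 0.1938] [ 180.     0.  -168.7] [-0.23  0.12 -0.8 ] [-0.098 -0.031 -0.011]
24.95 [0.5039 0.0997 0.1932] [-1.800e+02 -1.000e-01 -1.688e+02] [-0.13 -0.53  1.12] [-0.06  -0.126 -0.037]
tcp box mm -14.3 76.9
wrist stud_grip 0.83 -32.9 -0.3
wrist stud_grip 0.58 -36.2 -140.1
wrist tongue_edge 0.84 27.3 -148.3
wrist cover 0.79 -14.1 -136.2
wrist cover 0.61 0.4 -3.3
250 [-29.604   6.252] [7.92408884 4.59352762]
scene stud_grip 0.59 -63.9 -193.3
scene stud_grip 0.57 107.5 -123.4
scene tongue_edge 0.74 45.8 1.1
scene tongue_edge 0.67 -20.5 -230.1
scene cover 0.84 -57.0 -205.5
scene cover 0.74 0.8 0.9
side stud_grip 0.69 -36.3 6.2
side stud_grip 0.55 -44.2 -145.1
side tongue_edge 0.78 55.3 -0.8
side cover 0.56 0.3 -1.6
side cover 0.56 -24.1 -138.7
```

```bash
python3 -c "
from plant import ctrl
print(ctrl.close_job())"
```

```text
the job is handed in; nothing more can be done
None
```

I handed the job in at about 25 s: the cover is home under the keeper, and the stud was pushed to its floor, turned a quarter turn clockwise and locked in its notch, then released. No verdict came back; measured forces stayed under about 14 N.

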